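# Lock the pill case away in the medicine cabinet

## Robot

A 6-joint arm with a two-finger parallel gripper is mounted at the origin on the work surface. World frame = base frame: x ahead of the robot, y to its left, z up, the work surface at z = 0. Lengths are in mm, angles in rad, forces in N, time in s.
With the tool pointing down it reaches from about 325 to 875 mm from the base axis. Payload 4.4 kg.
Tool frame: the origin (TCP) lies at the centre of the arm's flange, where the gripper is bolted on; the fingertips stand 173 mm ahead of it and the grasp point (between the pads) lies 155 mm ahead of it; z points along the fingers, y is the line along which they close (so a half turn about z gives the same grasp; the last joint's range is limited). The gripper opens to 85 mm and grips with 20 to 120 N. Pads are 22 mm wide; open, the fingers measure 114 mm over their backs; the gripper's body (76 mm by 85 mm) begins 54 mm behind the grasp point. The pads swing forward as they close: fully open they stand 13 mm farther back than shut.
Start: joints at [-1.306, 0.207, 1.542, -0, 1.393, -0.15], TCP at [232.244, -526.015, 404.682] pointing down, gripper open.
Joint ranges: [-2.73, 2.73], [-0.86, 2.22], [0.23, 2.46], [-1.11, 4.25], [0.08, 2.63], [-2.82, 2.82]. Speed limits (rad/s): [2.79, 2.79, 3.14, 3.14, 3.14, 3.14].

## Interface

Orientations are given as [roll, pitch, yaw] about the fixed x, y, z axes, in that order (R = Rz(yaw) Ry(pitch) Rx(roll)).
In Python, from bench import bot gives the robot as it stands. The module is installed in compiled form; this text tells all that it offers.
- The arm moves only by the tool arm_command, never from a script. Its argument "commands" is a list of rows, each a list of 7 numbers: the closure, from -1 (fully open) to 1 (shut), then the shift along the world's x, y, z as a fraction of full scale, then the turn, a rotation vector about the world's x, y, z as a fraction of full scale. In form: [[fingers, dx, dy, dz, wx, wy, wz], ...]. A call has 1 to 12 rows; each row is the pose to reach, as a shift and turn from the pose commanded when the call began; what a row does not reach only later rows make up. Full scale, the value 1, is 0.2 m for a shift and pi/2 rad for a turn. A row lasts 1/8 s, in which the tool goes at most 62.5 mm and 10.7 degrees, less where a joint would pass 70% of its speed; a pose out of reach is approached as far as the arm can. A call with a number of a shift or a turn outside -1 to 1 is refused whole. A call with a gripper value outside its range is refused whole. The fingers move at their own pace and stop on an object; "newtons" is the grip in N (left out, the last holds). Time passes only in rows, so rows that repeat a pose let the fingers close. It gives the time, the measured TCP pose, the force, the opening and the grip force at its end, in the units of the state.
- bot.observe(): the state, without advancing time (a new reading comes with each control period).
- bot.capture(name): name is "scene" or "top" or "wrist"; returns (picture, depth): 400x640x3 uint8, blue, green, red; 400x640 float32, mm along the optical axis (not along the pixel's ray), 0 where there is no reading.
- bot.camera_info(name): a dict with "K" (3x3 intrinsics, pixels), "world_from_camera" (4x4, takes a point from camera to world coordinates). Camera axes: x right, y up, looking along -z (the intrinsics and any distortion apply to the point x, -y, -z); pixel columns grow to the right and rows downward; lengths in mm; the calibration is good to about 2 mm. A picture is of the moment at which its call begins: read the wrist's pose just before it. camera_info takes no time and is no camera call; for the wrist camera it gives the pose at the moment of the call.
- bot.finish_job(): hands the job in; it is judged then, once.
The state is a dict: "time_s": time; "joint_positions": joint angles; "dq": joint speeds; "joint_torque": joint torques, N m; "tcp_pos": TCP position; "ee_rot": TCP orientation; "force": force on the tool from outside, world axes, zero at the start; "wrist_torque": the same for the moment, N m; "finger_gap": finger opening in mm; "finger_force": force on a finger pad.
Only numpy, scipy, OpenCV 4.12 (cv2) and the standard library are available. Lean on these libraries where they do the work, as an engineer would, in place of code of your own. Each camera call takes 0.05 s, during which the arm holds its last target. There are 200 camera calls.

## Task

Put the white pill case flat into the open drawer of the medicine cabinet, lengthwise with its orange tab towards the drawer's handle, then push the drawer fully shut. Then take the red-handled key from its wooden stand, push it all the way into the brass lock on top of the cabinet, turn it clockwise (seen from above) as far as it goes, and leave it in the lock. Leave the small white pill bottle and the yellow-lidded jar where they stand.

Things in the scene. Friction and masses are not known exactly. Their poses are not given: they have to be found in the camera images.
- pill_case: white pill case, 96 x 40 x 24 mm including tab, lies flat on the table. Origin under its middle, z up; its x axis runs lengthwise towards the orange tab. The white body spans x -48 to +36 mm, is 40 mm wide (y) and 24 mm high; the tab at the +x end is 24 mm wide and 12 mm high. 90 g
- case_tab (a point): outer end of the orange tab of the pill case, 48 mm from the case's origin, 6 mm above its underside
- medcab: white medicine cabinet, 240 mm deep (x), 180 mm wide (y), 100 mm high, fixed to the table. Origin under its middle; its front, with the blue drawer, faces its own -x. The lock stands on its top, 45 mm in front of the middle
- medcab_drawer0_handle (a point): middle of the steel bar handle (90 mm long along the cabinet's y, 11 mm thick), 35 mm in front of the blue drawer face and about 60 mm above the table; the drawer face is 15 mm thick with its top edge 87 mm above the table. Axes parallel to the cabinet's
- medcab_drawer0: drawer; axes as the cabinet's, origin 16 mm above the table under the tray's middle. Tray inside x -97 to 97, y -69 to 69 mm, floor 6 mm above origin, walls to 62, blue front (outer face x = -118) to 71 mm. Packs 35 mm high fixed at y 38 to 69, x -20 to 80. Opened by d (start 145 to 165 mm), its origin is at x = -1.5 mm - d from the cabinet's, and tray x below d - 104 mm is clear of the roof
- lock_mouth (a point): centre of the keyhole mouth at the top of the round brass lock cylinder (52 mm diameter, 36 mm high), 140 mm above the table. The slot is 23 mm along this point's x axis and 11 mm along its y, 36 mm deep, with a 3 mm chamfer. The point turns with the lock
- lock (a joint): turn of the lock cylinder in rad: 0 = open (slot across the cabinet), grows clockwise seen from above to its stop at 1.57 = locked (slot along the cabinet's x). It starts at 0 to 0.12
- key: big key upright in its stand, blade down. Origin at the middle of the blade's lower end, z up. Steel blade 20 (x) x 8 (y) mm, z 0 to 36; collar 30 mm diameter, z 36 to 40, which rests on lock or stand; stem 14 mm diameter; red crossbar 84 mm along x, 14 along y, z 51 to 69. Same after a half turn. 80 g. Fully in the lock its origin is 36 mm below lock_mouth; play in the slot 1.5 mm each side
- key_stand: wooden block 60 x 50 x 42 mm with a slot that holds the key, fixed to the table. Origin under its middle; the slot runs along its x
- pill_bottle: small white bottle with amber label, 48 mm diameter, 85 mm tall, standing at the left. Origin under its middle. Not to be disturbed
- yellow_jar: clear jar with yellow lid, 84 mm diameter, 120 mm tall, standing in the middle of the far side. Origin under its middle. Not to be disturbed
Not all that is in view belongs to the job. There is more than one size of the key; the one meant has the size given above. Leave any purple look-alike of the pill_case alone.

How it is judged (in metres and radians):
On the way, in this order (a step that is already met when the one before it is completed fails the run):
1. the pill case lies flat and let go in the open drawer, tab towards the handle (x of pill_case in the frame of medcab_drawer0 between -0.1 and 0.1 m and y of pill_case in the frame of medcab_drawer0 between -0.08 and 0.08 m and z of pill_case in the frame of medcab_drawer0 between 0 and 0.012 m and angle between pill_case's own z axis and vertical below 0.1 rad and angle between the x axis of pill_case and the x axis of medcab_drawer0, either way round below 0.35 rad and x of medcab_drawer0_handle in the frame of pill_case above 0 m and contact force between pill_case and the fingers below 0.1 N and linear speed of pill_case below 0.03 m/s), for 0.2 s.
2. the drawer is fully shut (value of joint medcab_drawer0 below 0.008 m), for 0.2 s.
3. the key is all the way in the lock (horizontal distance between key and lock_mouth below 0.004 m and z of key in the frame of lock_mouth below -0.031 m and angle between key's own z axis and vertical below 0.1 rad and angle between the x axis of key and the x axis of lock_mouth, either way round below 0.3 rad), for 0.2 s.
4. the key is turned clockwise to the stop (all of step 3 and value of joint lock above 1.3 rad), for 0.2 s.
At the end, for the whole second after the job is handed in: Pill case at rest flat on the drawer floor, lengthwise within 0.35 rad, tab towards the handle; drawer open by less than 8 mm; key at rest in the lock within 5 mm of full depth, 4 mm of its axis, upright within 0.1 rad; lock turned past 1.3 rad (stop at 1.57) (all of step 4 and x of pill_case in the frame of medcab_drawer0 between -0.1 and 0.1 m and y of pill_case in the frame of medcab_drawer0 between -0.08 and 0.08 m and z of pill_case in the frame of medcab_drawer0 between 0 and 0.012 m and angle between pill_case's own z axis and vertical below 0.1 rad and angle between the x axis of pill_case and the x axis of medcab_drawer0, either way round below 0.35 rad and x of medcab_drawer0_handle in the frame of pill_case above 0 m and value of joint medcab_drawer0 below 0.008 m and linear speed of each of pill_case, key below 0.02 m/s); the robot touches nothing.
It fails at once if the pill bottle is moved more than 30 mm (distance of pill_bottle from where it was at the start of the episode above 0.03 m).
It fails at once if the yellow jar is moved more than 30 mm (distance of yellow_jar from where it was at the start of the episode above 0.03 m).
It also fails if it takes over 72 s, if anything falls off the work surface, if the arm or the gripper's body presses on something with over 40 N, if the wrist force passes 120 N, or if a joint passes its speed limit or range.

## Working session

There is one attempt and no reset: what is moved stays moved. The work goes in short steps, Python scripts to look and compute and a tool call to move; the robot and the scene stay as the last step left them, time stands still between calls to the robot, and variables do not carry over. Pictures are saved under pics/ and viewed, at most 10 in all, crops included, and the job is handed in when it is done.

Besides the shell and the picture viewer there is one more tool, called after "Request:" by a JSON object that holds its "name" and its "arguments", one argument or row to a line. arm_command: Moves the arm, as the interface text tells. Its arguments: {"type":"object","properties":{"commands":{"type":"array"},"newtons":{"type":"number"}},"required":["commands"]}

```bash
mkdir -p pics; python3 - <<'E'
from bench import bot
import cv2,numpy as np
for n in("scene","top"):
    p,d=bot.capture(n); cv2.imwrite(f"pics/{n}0.png",p); np.save(f"{n}0.npy",d)
    c=bot.camera_info(n); print(n,c)
print(bot.observe())
E
```

```text
scene {'K': array([[368.0962564 ,   0.        , 313.46962187],
       [  0.        , 368.0962564 , 200.48588934],
       [  0.        ,   0.        ,   1.        ]]), 'world_from_camera': array([[ 2.78234371e-01, -7.92222081e-01,  5.43111231e-01,
         1.00461483e+03],
       [ 9.60459920e-01,  2.35428675e-01, -1.48627321e-01,
        -6.87300640e+01],
       [-1.01181123e-02,  5.62989799e-01,  8.26401906e-01,
         7.52585101e+02],
       [ 0.00000000e+00,  0.00000000e+00,  0.00000000e+00,
         1.00000000e+00]])}
top {'K': array([[462.51567611,   0.        , 322.50465093],
       [  0.        , 462.51567611, 200.75271877],
       [  0.        ,   0.        ,   1.        ]]), 'world_from_camera': array([[-7.02881591e-03,  9.94640411e-01, -1.03155460e-01,
         4.39036464e+02],
       [-9.99834441e-01, -5.25893450e-03,  1.74193731e-02,
         6.78206854e+01],
       [ 1.67835246e-02,  1.03260819e-01,  9.94512703e-01,
         1.32734931e+03],
       [ 0.00000000e+00,  0.00000000e+00,  0.00000000e+00,
         1.00000000e+00]])}
{'time_s': 0.1, 'joint_positions': array([-1.30545008e+00,  2.07359705e-01,  1.54285171e+00,  9.34060660e-06,
        1.39351807e+00, -1.50505931e-01]), 'dq': array([ 1.16631092e-03,  6.02826060e-05, -3.37925449e-03, -3.94852651e-04,
        8.21625971e-04,  1.99434618e-03]), 'joint_torque': array([-2.29369443e-04, -3.84094119e+01, -2.92545801e+01, -1.44064275e-04,
        4.90737904e-03, -1.19083478e-05]), 'tcp_pos': array([ 232.1799204 , -525.66705049,  403.60808083]), 'ee_rot': array([-3.13948135e+00, -3.29480374e-04,  4.15850171e-01]), 'force': array([-0.90606382, -0.29299053, -0.53434832]), 'wrist_torque': array([ 0.03285934, -0.04203706, -0.0214375 ]), 'finger_force': 0.0, 'finger_gap': 85.3674031106025}
```

View pics/top0.png

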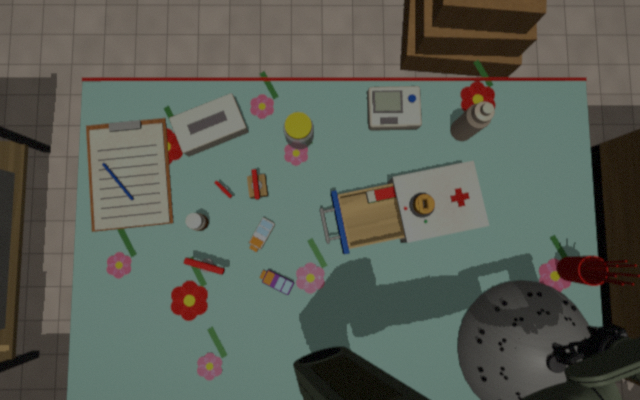

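View pics/scene0.png

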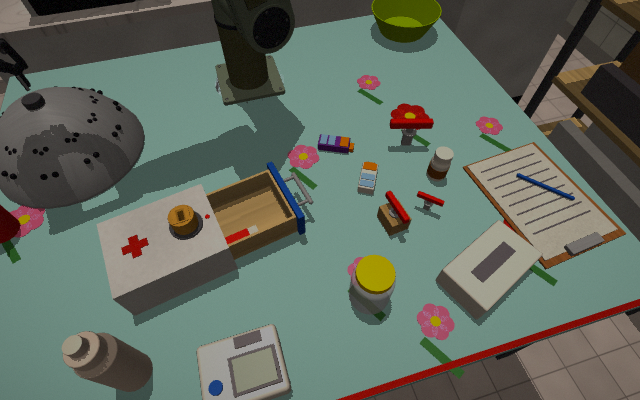

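Could be taken for the key: the red bar in the wooden stand at top (258,183), the small red key at (223,188), and the large red bar at (204,265). I choose the one in the wooden stand. Could be taken for the case: the white one with the orange tab at (262,233), and the purple one at (277,281). I choose the white one. Next come a close crop and measurements.

```bash
cat > h.py <<'E'
from bench import bot
import cv2,numpy as np
def cast(ci,uv,z):
    K,T=ci["K"],ci["world_from_camera"]
    uv=np.atleast_2d(np.asarray(uv,float))
    d=np.c_[(uv[:,0]-K[0,2])/K[0,0],-(uv[:,1]-K[1,2])/K[1,1],-np.ones(len(uv))]@T[:3,:3].T
    o=T[:3,3]; return o+d*((z-o[2])/d[:,2])[:,None]
def proj(ci,P):
    K,T=ci["K"],ci["world_from_camera"]
    p=(np.atleast_2d(P)-T[:3,3])@T[:3,:3]
    return np.c_[K[0,0]*p[:,0]/-p[:,2]+K[0,2],K[1,1]*-p[:,1]/-p[:,2]+K[1,2]]
def blobs(img,lo,hi,roi=None,amin=20):
    """hsv range -> list of (area, centroid, rect, contour)"""
    m=cv2.inRange(cv2.cvtColor(img,cv2.COLOR_BGR2HSV),lo,hi)
    if roi: 
        k=np.zeros_like(m);x0,y0,x1,y1=roi;k[y0:y1,x0:x1]=1;m=m*k
    cs,_=cv2.findContours(m,cv2.RETR_EXTERNAL,cv2.CHAIN_APPROX_NONE)
    out=[]
    for c in cs:
        M=cv2.moments(c)
        if M["m00"]>=amin: out.append((M["m00"],(M["m10"]/M["m00"],M["m01"]/M["m00"]),cv2.minAreaRect(c),c))
    return sorted(out,key=lambda t:-t[0])
E
python3 - <<'E'
from h import *
t=cv2.imread("pics/top0.png");s=cv2.imread("pics/scene0.png")
a=cv2.resize(t[150:300,185:335],(600,600),interpolation=cv2.INTER_CUBIC)
b=cv2.resize(t[150:265,310:495],None,fx=3.2,fy=3.2,interpolation=cv2.INTER_CUBIC)
cv2.imwrite("pics/cropA.png",a)
ci=bot.camera_info("top")
def pr(nm,lo,hi,roi,z):
    for A,c,r,_ in blobs(t,lo,hi,roi)[:3]:
        box=cast(ci,cv2.boxPoints(r),z)[:,:2]
        print(nm,A,np.round(c,1),cast(ci,c,z)[0,:2].round(1),"box",box.round(0).tolist())
pr("keyred",(0,120,60),(8,255,255),(240,160,275,205),75)
pr("keyred2",(170,120,60),(180,255,255),(240,160,275,205),75)
pr("smallkey",(0,120,60),(8,255,255),(210,175,236,200),50)
pr("bigkey",(0,120,60),(8,255,255),(180,255,230,278),80)
pr("tab",(8,120,60),(22,255,255),(245,212,280,255),12)
pr("blue",(105,120,60),(125,255,255),(325,180,355,260),87)
pr("brass",(12,90,60),(30,255,255),(405,180,440,225),140)
pr("cabinet",(0,0,100),(180,40,255),(380,150,495,250),100)
pr("case",(0,0,100),(180,60,255),(245,212,280,255),24)
E
```

```text
keyred 128.5 [255.3 184. ] [615.7 228.7] box [[656.0, 241.0], [658.0, 226.0], [578.0, 216.0], [576.0, 232.0]]
smallkey 58.0 [223.1 189.1] [605.4 321. ] box [[624.0, 345.0], [630.0, 340.0], [587.0, 298.0], [582.0, 303.0]]
bigkey 224.5 [203.6 265.6] [396.7 363.6] box [[403.0, 418.0], [421.0, 413.0], [391.0, 310.0], [373.0, 314.0]]
tab 85.5 [255.4 243. ] [456.3 235.2] box [[446.0, 258.0], [476.0, 244.0], [461.0, 214.0], [432.0, 229.0]]
blue 274.0 [339.3 221.9] [510.4   1.3] box [[593.0, 25.0], [596.0, 10.0], [429.0, -22.0], [426.0, -8.0]]
brass 300.5 [424.3 203.7] [ 553.1 -216.5] box [[554.0, -181.0], [589.0, -217.0], [552.0, -252.0], [517.0, -216.0]]
cabinet 5605.0 [440.7 201.3] [ 563.2 -270.5] box [[632.0, -142.0], [679.0, -369.0], [496.0, -399.0], [451.0, -176.0]]
case 1428.0 [262. 233.] [484.1 215.5] box [[544.0, 264.0], [543.0, 168.0], [425.0, 168.0], [426.0, 262.0]]
```

View pics/cropA.png

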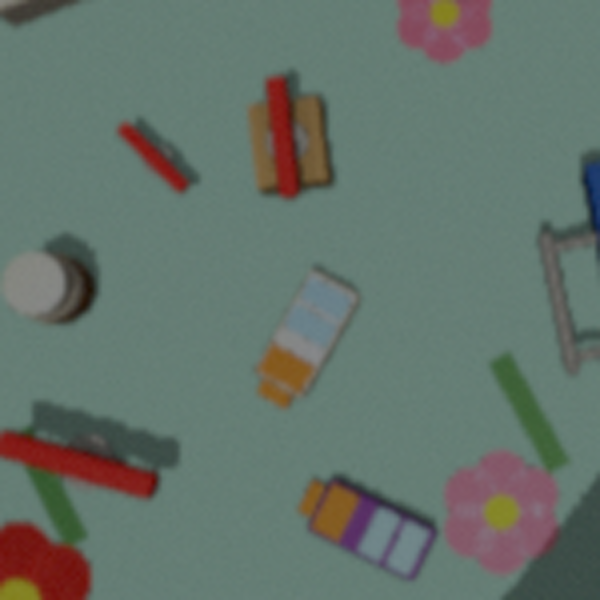

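The crop shows the white case with its orange tab at lower left (crop 275,390). The key in the stand (285,135) measures about 82 mm, which fits the 84 mm given. The other red bars measure about 60 mm and 108 mm. I'm moving over the case now.

Request:
{"name": "arm_command", "arguments": {
  "commands": [
    [-1,0.315,0.925,0,0,0,0.35],
    [-1,0.315,0.925,0,0,0,0.35],
    [-1,0.315,0.925,0,0,0,0.35],
    [-1,0.315,0.925,0,0,0,0.35],
    [-1,0.315,0.925,0,0,0,0.35]
  ]
}}

```text
time_s: 0.72
tcp_pos: [295.4, -340.8, 404.7]
ee_rot: [3.141, 0.001, 0.966]
force: [0.3, -0.0, -1.5]
finger_gap: 85.7
finger_force: 0.0
```

Request:
{"name": "arm_command", "arguments": {
  "commands": [
    [-1,0.315,0.925,0,0,0,0.35],
    [-1,0.315,0.925,0,0,0,0.35],
    [-1,0.315,0.925,0,0,0,0.35],
    [-1,0.315,0.925,0,0,0,0.35],
    [-1,0.315,0.925,0,0,0,0.35]
  ]
}}

```text
time_s: 1.35
tcp_pos: [358.6, -157.0, 404.9]
ee_rot: [3.141, 0.001, 1.514]
force: [-0.5, -0.3, -0.2]
finger_gap: 85.5
finger_force: 0.0
```

Request:
{"name": "arm_command", "arguments": {
  "commands": [
    [-1,0.315,0.925,0,0,0,0.35],
    [-1,0.315,0.925,0,0,0,0.35],
    [-1,0.315,0.925,0,0,0,0.35],
    [-1,0.315,0.925,0,0,0,0.35],
    [-1,0.315,0.925,0,0,0,0.35]
  ]
}}

```text
time_s: 1.98
tcp_pos: [421.9, 27.6, 404.5]
ee_rot: [-3.141, 0.001, 2.063]
force: [0.1, 0.2, -0.1]
finger_gap: 85.3
finger_force: 0.0
```

Request:
{"name": "arm_command", "arguments": {
  "commands": [
    [-1,0.315,0.925,0,0,0,0.35],
    [-1,0.315,0.925,0,0,0,0.35],
    [-1,0.315,0.925,0,0,0,0.35],
    [-1,0.315,0.925,0,0,0,0.35],
    [-1,0.315,0.925,0,0,0,0.35],
    [-1,0.315,0.925,0,0,0,0.35]
  ]
}}

```text
time_s: 2.72
tcp_pos: [484.5, 211.7, 404.5]
ee_rot: [-3.141, -0.0, 2.611]
force: [1.0, -0.2, 0.2]
finger_gap: 85.1
finger_force: 0.0
```

```bash
cat > cap.py <<'E'
from h import *
import sys,pickle
n=sys.argv[1]
o=bot.observe(); ci=bot.camera_info("wrist"); p,d=bot.capture("wrist")
cv2.imwrite(f"pics/{n}.png",p); pickle.dump((ci,d),open(n+".pkl","wb"))
print(o["time_s"],o["tcp_pos"].round(1),o["ee_rot"].round(4),o["force"].round(1),o["joint_positions"].round(2)); print(ci["world_from_camera"].round(3).tolist(),ci["K"][0,0])
E
python3 cap.py w1
```

```text
2.725 [484.5 211.7 404.5] [-3.1406 -0.      2.6108] [ 1.  -0.2  0.2] [ 0.25  0.11  1.65 -0.    1.38 -0.79]
[[0.505, -0.833, -0.224, 426.58], [0.863, 0.488, 0.132, 244.585], [-0.001, -0.26, 0.966, 374.26], [0.0, 0.0, 0.0, 1.0]] 300.5576916842887
```

View pics/w1.png

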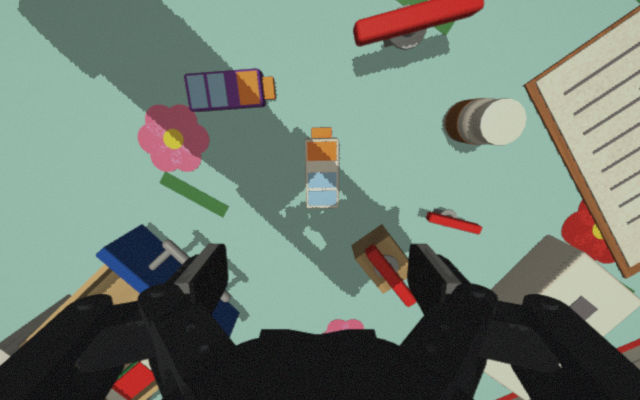

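The view shows the case body at about (306–340, 139–207) with its tab at (321,132), nearly aligned with the gripper. The key is at (390,275).

```bash
python3 - <<'E'
from h import *
import pickle
ci,d=pickle.load(open("w1.pkl","rb")); p=cv2.imread("pics/w1.png")
hsv=cv2.cvtColor(p,cv2.COLOR_BGR2HSV)
for r in (170,200): print([tuple(hsv[r,c]) for c in range(298,350,3)])
def rep(nm,uv,z):
    w=cast(ci,uv,z)[:,:2]; print(nm,w.round(1).tolist())
A=blobs(p,(8,110,60),(24,255,255),(295,120,350,170),5)
for a in A: print("orange",a[0],np.round(a[1],1),a[2])
# depth-based: height map
v,u=np.mgrid[110:230,285:360]
K,T=ci["K"],ci["world_from_camera"]
D=d[110:230,285:360]
P=np.stack([(u-K[0,2])/K[0,0]*D,-(v-K[1,2])/K[1,1]*D,-D],-1)@T[:3,:3].T+T[:3,3]
z=P[...,2]; print("table z",np.median(z),"case z",z[60,35],z[22,36])
zt=np.median(z)
for lo,hi,nm in((18,30,"body"),(8,16,"tab")):
    m=((z-zt>lo)&(z-zt<hi)).astype(np.uint8)
    c=max(cv2.findContours(m,0,1)[0],key=cv2.contourArea)
    q=P[m>0][:,:2].astype(np.float32); r=cv2.minAreaRect(q); print(nm,len(q),q.mean(0),r)
R=blobs(p,(0,120,60),(8,255,255),(355,235,420,310))+blobs(p,(172,120,60),(180,255,255),(355,235,420,310))
for a in R: print("key",a[0],a[1],cast(ci,cv2.boxPoints(a[2]),75)[:,:2].round(1).tolist(),cast(ci,a[1],75)[0,:2])
E
```

```text
[(np.uint8(78), np.uint8(55), np.uint8(115)), (np.uint8(78), np.uint8(51), np.uint8(115)), (np.uint8(74), np.uint8(48), np.uint8(112)), (np.uint8(23), np.uint8(34), np.uint8(137)), (np.uint8(24), np.uint8(39), np.uint8(138)), (np.uint8(23), np.uint8(33), np.uint8(139)), (np.uint8(25), np.uint8(33), np.uint8(139)), (np.uint8(21), np.uint8(36), np.uint8(140)), (np.uint8(24), np.uint8(35), np.uint8(138)), (np.uint8(24), np.uint8(35), np.uint8(140)), (np.uint8(22), np.uint8(33), np.uint8(139)), (np.uint8(25), np.uint8(35), np.uint8(138)), (np.uint8(23), np.uint8(38), np.uint8(141)), (np.uint8(23), np.uint8(34), np.uint8(127)), (np.uint8(78), np.uint8(50), np.uint8(117)), (np.uint8(76), np.uint8(52), np.uint8(148)), (np.uint8(77), np.uint8(51), np.uint8(189)), (np.uint8(76), np.uint8(52), np.uint8(188))]
[(np.uint8(78), np.uint8(49), np.uint8(186)), (np.uint8(77), np.uint8(51), np.uint8(179)), (np.uint8(78), np.uint8(50), np.uint8(178)), (np.uint8(30), np.uint8(21), np.uint8(181)), (np.uint8(99), np.uint8(67), np.uint8(193)), (np.uint8(99), np.uint8(68), np.uint8(195)), (np.uint8(99), np.
[... 430 characters left out ...]
, (np.uint8(77), np.uint8(48), np.uint8(121)), (np.uint8(79), np.uint8(52), np.uint8(117))]
orange 507.0 [321.1 150.9] ((321.5, 150.5), (19.0, 29.0), 90.0)
orange 169.0 [321.4 132.5] ((321.5, 132.5), (9.0, 19.0), 90.0)
table z 1.0165576299802126 case z 24.28318391831874 12.397134194861678
body 2321 [483.9619  216.65067] ((485.4234313964844, 215.57351684570312), (39.146121978759766, 84.13805389404297), 60.57896041870117)
tab 223 [444.01892 238.99088] ((442.7467041015625, 236.97482299804688), (28.44220542907715, 11.551910400390625), 60.509559631347656)
key 845.0 (389.45956607495066, 274.66272189349115) [[571.3, 215.7], [568.5, 230.6], [656.5, 241.7], [660.3, 226.2]] [611.93003246 228.25530056]
```

Request:
{"name": "arm_command", "arguments": {
  "commands": [
    [-1,0.0025,0.0225,-0.3,0,0,0.011],
    [-1,0.0025,0.0225,-0.6,0,0,0.011],
    [-1,0.0025,0.0225,-0.9,0,0,0.011],
    [-1,0.0025,0.0225,-1,0,0,0.011],
    [-1,0.0025,0.0225,-1,0,0,0.011]
  ]
}}

```text
time_s: 3.4
tcp_pos: [483.7, 216.9, 202.9]
ee_rot: [-3.138, -0.003, 2.63]
force: [0.5, -0.7, -0.7]
finger_gap: 85.3
finger_force: 0.0
```

Request:
{"name": "arm_command", "arguments": {
  "commands": [
    [-1,0,0,-0.07,0,0,0],
    [-1,0,0,-0.132,0,0,0],
    [-1,0,0,-0.132,0,0,0],
    [0.5,0,0,-0.132,0,0,0],
    [1,0,0,-0.132,0,0,0],
    [1,0,0,-0.132,0,0,0],
    [1,0,0,-0.132,0,0,0],
    [1,0,0,-0.132,0,0,0],
    [1,0,0,-0.132,0,0,0]
  ],
  "newtons": 30
}}

```text
time_s: 4.53
tcp_pos: [485.1, 218.7, 178.9]
ee_rot: [3.141, 0.001, 2.632]
force: [-0.6, 0.9, 4.7]
finger_gap: 39.5
finger_force: 32.0
```

Request:
{"name": "arm_command", "arguments": {
  "commands": [
    [1,0,0,0.3,0,0,0],
    [1,0,0,0.6,0,0,0],
    [1,0,0,0.9,0,0,0],
    [1,0,0,1,0,0,0],
    [1,0.06,-0.3,1,0,0,-0.11],
    [1,0.12,-0.6,1,0,0,-0.22],
    [1,0.15,-0.8,1,0,0,-0.33],
    [1,0.18,-1,1,0,0,-0.44],
    [1,0.18,-1,1,0,0,-0.55],
    [1,0.18,-1,1,0,0,-0.55],
    [1,0.18,-1,1,0,0,-0.55]
  ]
}}

```text
time_s: 5.9
tcp_pos: [520.4, 18.8, 377.7]
ee_rot: [-3.14, -0.0, 1.771]
force: [0.8, -0.4, -0.8]
finger_gap: 39.3
finger_force: 31.4
```

```bash
python3 cap.py w2
```

```text
5.9 [520.4  18.8 377.7] [-3.1404e+00 -4.0000e-04  1.7712e+00] [ 0.8 -0.4 -0.8] [-0.13  0.12  1.7   0.    1.32 -0.33]
[[0.98, -0.193, -0.051, 506.126], [0.2, 0.946, 0.255, 82.919], [-0.001, -0.26, 0.966, 347.445], [0.0, 0.0, 0.0, 1.0]] 300.5576916842887
```

View pics/w2.png

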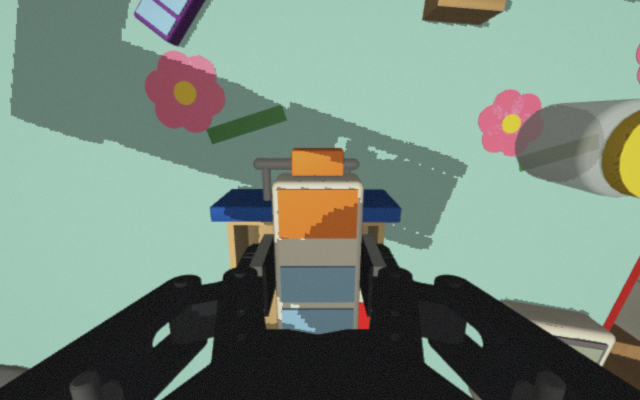

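The case is held tab forward and aligned with the drawer. The blue front runs (212–400, 190–220) and the handle bar (255–358, 163).

```bash
cat > cloud.py <<'E'
from h import *
import pickle
def cloud(n):
    ci,d=pickle.load(open(n+".pkl","rb")) if n[0]=="w" else (bot.camera_info("top"),np.load(n+".npy"))
    K,T=ci["K"],ci["world_from_camera"]; v,u=np.mgrid[:400,:640]
    P=np.stack([(u-K[0,2])/K[0,0]*d,-(v-K[1,2])/K[1,1]*d,-d],-1)@T[:3,:3].T+T[:3,3]
    return ci,P,d>0
E
python3 - <<'E'
from cloud import *
for n in("w2","top0"):
    ci,P,ok=cloud(n); p=cv2.imread(f"pics/{n}.png"); hsv=cv2.cvtColor(p,cv2.COLOR_BGR2HSV)
    m=(cv2.inRange(hsv,(100,110,30),(128,255,255))>0)&ok&(abs(P[...,2]-87)<6)
    if n=="w2": m[:180]=0;m[240:]=0
    else: m[:,:320]=0;m[:,360:]=0
    q=P[m].astype(np.float32); print(n,"blue",len(q),np.median(q[:,2]),cv2.minAreaRect(q[:,:2]))
    if n=="top0":
        z=P[...,2]; roi=np.zeros(z.shape,bool);roi[150:250,380:500]=1
        for lo,hi,nm in((94,106,"roof"),(130,148,"lock")):
            q=P[roi&ok&(z>lo)&(z<hi)].astype(np.float32); print(nm,len(q),np.median(q[:,2]),q.mean(0),cv2.minAreaRect(q[:,:2]))
        roi[:]=0;roi[160:205,240:275]=1
        for lo,hi,nm in((66,84,"keybar"),(36,48,"stand")):
            q=P[roi&ok&(z>lo)&(z<hi)].astype(np.float32); print(nm,len(q),np.median(q[:,2]),q.mean(0),cv2.minAreaRect(q[:,:2]))
    else:
        z=P[...,2]; m=ok&(z>50)&(z<72); m[:155]=0;m[172:]=0;m[:,:250]=0;m[:,365:]=0; m[:,285:350]=0
        q=P[m]; print("handle",len(q),q.mean(0))
E
```

```text
Traceback (most recent call last):
cv2.error: OpenCV(4.12.0) /io/opencv/modules/imgproc/src/convhull.cpp:143: error: (-215:Assertion failed) total >= 0 && (depth == CV_32F || depth == CV_32S) in function 'convexHull'
```

```bash
cat > meas.py <<'E'
from cloud import *
R=lambda q:cv2.minAreaRect(np.ascontiguousarray(q[:,:2],np.float32)) if len(q)>3 else None
E
python3 - <<'E'
from meas import *
for n in("w2","top0"):
    ci,P,ok=cloud(n); p=cv2.imread(f"pics/{n}.png"); hsv=cv2.cvtColor(p,cv2.COLOR_BGR2HSV); z=P[...,2]
    m=(cv2.inRange(hsv,(100,110,30),(128,255,255))>0)&ok&(abs(z-87)<7)
    if n=="w2": m[:180]=0;m[240:]=0
    else: m[:,:320]=0;m[:,360:]=0
    q=P[m]; print(n,"blue",len(q),np.median(q[:,2]),R(q))
    if n=="top0":
        roi=np.zeros(z.shape,bool);roi[150:250,380:500]=1
        for lo,hi,nm in((94,106,"roof"),(130,148,"lock")):
            q=P[roi&ok&(z>lo)&(z<hi)]; print(nm,len(q),np.median(q[:,2]),q.mean(0),R(q))
        roi[:]=0;roi[160:205,240:275]=1
        for lo,hi,nm in((66,84,"keybar"),(36,48,"stand")):
            q=P[roi&ok&(z>lo)&(z<hi)]; print(nm,len(q),np.median(q[:,2]),q.mean(0),R(q))
    else:
        m=ok&(z>50)&(z<72); m[:155]=0;m[172:]=0;m[:,:250]=0;m[:,365:]=0; m[:,285:350]=0
        q=P[m]; print("handle",len(q),q.mean(0))
        print("front edge col320..:",[ (int(v),P[v,240].round(0).tolist()) for v in range(186,226,4)])
E
```

```text
w2 blue 1627 87.83496209575083 ((511.6814270019531, -1.966287612915039), (172.31103515625, 14.178302764892578), 11.24266242980957)
handle 475 [486.13935305  35.83003946  66.66648382]
front edge col320..: [(186, [432.0, -12.0, 1.0]), (190, [437.0, -10.0, 23.0]), (194, [442.0, -9.0, 44.0]), (198, [446.0, -9.0, 58.0]), (202, [450.0, -8.0, 74.0]), (206, [453.0, -7.0, 87.0]), (210, [454.0, -10.0, 88.0]), (214, [454.0, -14.0, 89.0]), (218, [455.0, -18.0, 88.0]), (222, [453.0, -25.0, 79.0])]
top0 blue 316 86.98477247760309 ((511.7288818359375, 0.4834156036376953), (172.87973022460938, 13.755859375), 11.002009391784668)
roof 5148 99.64080834966126 [ 564.77219345 -272.09185898   99.62605458] ((565.4028930664062, -269.6847839355469), (180.20635986328125, 227.00408935546875), 11.239808082580566)
lock 283 138.70988210402402 [ 554.62685027 -217.25658295  138.51847437] ((555.2098999023438, -217.47470092773438), (49.431114196777344, 51.03783416748047), 44.4049072265625)
keybar 164 74.07897074841901 [617.36993507 229.27321808  73.89808252] ((617.6826171875, 229.76876831054688), (82.56626892089844, 14.580493927001953), 7.003049373626709)
stand 255 41.70285573858678 [618.09686927 228.35031123  41.71237363] ((617.5008544921875, 229.361083984375), (60.2413330078125, 50.671295166015625), 9.269085884094238)
```

Request:
{"name": "arm_command", "arguments": {
  "commands": [
    [1,-0.02,-0.27,0,0,0,0],
    [1,-0.035,-0.53,0,0,0,0],
    [1,-0.035,-0.53,0,0,0,0],
    [1,-0.035,-0.53,-0.25,0,0,0],
    [1,-0.035,-0.53,-0.5,0,0,0],
    [1,-0.035,-0.53,-0.7,0,0,0],
    [1,-0.035,-0.53,-0.8,0,0,0],
    [1,-0.035,-0.53,-0.85,0,0,0],
    [1,-0.035,-0.53,-0.872,0,0,0],
    [1,-0.035,-0.53,-0.872,0,0,0],
    [1,-0.035,-0.53,-0.872,0,0,0]
  ]
}}

```text
time_s: 7.32
tcp_pos: [514.3, -87.6, 204.9]
ee_rot: [3.14, 0.001, 1.769]
force: [0.2, 0.4, -0.2]
finger_gap: 39.3
finger_force: 31.4
```

Request:
{"name": "arm_command", "arguments": {
  "commands": [
    [1,0,0,-0.015,0,0,0],
    [1,0,0,-0.015,0,0,0],
    [-0.4,0,0,-0.015,0,0,0],
    [-0.4,0,0,-0.015,0,0,0],
    [-0.4,0,0,-0.015,0,0,0],
    [-0.4,0,0,-0.015,0,0,0],
    [-0.4,0,0,0.2,0,0,0],
    [-0.4,0,0,0.45,0,0,0],
    [-0.4,0,0,0.7,0,0,0],
    [-0.4,0,0,0.85,0,0,0],
    [-0.4,0,0,0.85,0,0,0]
  ]
}}

```text
time_s: 8.7
tcp_pos: [514.2, -87.8, 376.6]
ee_rot: [3.137, 0.003, 1.768]
force: [0.7, -0.5, -0.3]
finger_gap: 60.2
finger_force: 0.0
```

```bash
python3 cap.py w3; python3 - <<'E'
from h import *
p,d=bot.capture("top"); np.save("top1.npy",d); q=cv2.imread("pics/w3.png"); cv2.imwrite("pics/top1.png",p)
cv2.imwrite("pics/c3.png",np.vstack([cv2.resize(p[150:265,310:495],(643,400),interpolation=cv2.INTER_CUBIC)[:, :640][:300],cv2.resize(q,(480,300)) if 0 else cv2.copyMakeBorder(cv2.resize(q,(480,300)),0,0,0,160,0)]))
E
```

```text
8.7 [514.2 -87.8 376.6] [3.1375e+00 2.9000e-03 1.7682e+00] [ 0.7 -0.5 -0.3] [-0.34  0.12  1.7  -0.    1.31 -0.53]
[[0.98, -0.189, -0.056, 500.249], [0.197, 0.946, 0.257, -23.77], [0.004, -0.263, 0.965, 346.197], [0.0, 0.0, 0.0, 1.0]] 300.5576916842887
```

View pics/c3.png

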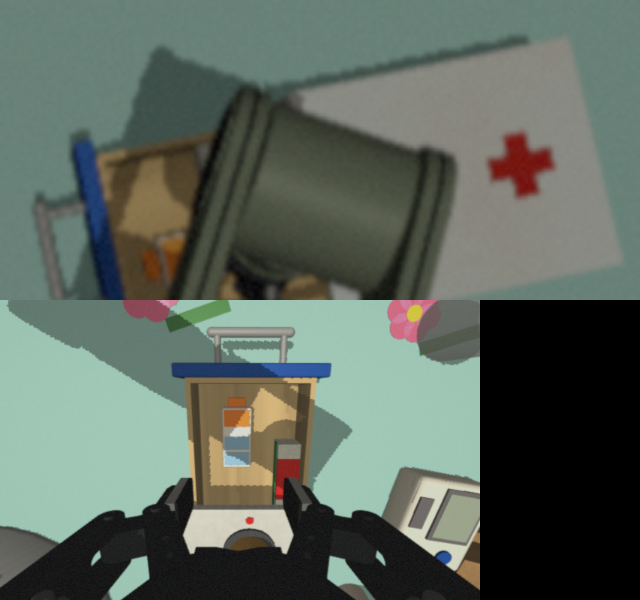

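The case lies flat in the tray, tab towards the handle (wrist view 237,433). Next I go around in front of the handle and push.

Request:
{"name": "arm_command", "arguments": {
  "commands": [
    [1,-0.03,0.3,0,0,0,0],
    [1,-0.06,0.6,0,0,0,0],
    [1,-0.095,0.845,0,0,0,0],
    [1,-0.095,0.845,0,0,0,0],
    [1,-0.095,0.845,-0.3,0,0,0],
    [1,-0.095,0.845,-0.6,0,0,0],
    [1,-0.095,0.845,-0.79,0,0,0],
    [1,-0.095,0.845,-0.79,0,0,0],
    [1,-0.095,0.845,-0.79,0,0,0]
  ]
}}

```text
time_s: 9.93
tcp_pos: [495.3, 80.8, 216.5]
ee_rot: [3.141, 0.0, 1.767]
force: [-0.0, -0.4, 0.1]
finger_gap: -0.1
finger_force: 0.0
```

Request:
{"name": "arm_command", "arguments": {
  "commands": [
    [1,0.013,-0.064,0,0,0,0],
    [1,0.025,-0.128,0,0,0,0],
    [1,0.038,-0.191,0,0,0,0],
    [1,0.051,-0.255,0,0,0,0],
    [1,0.063,-0.319,0,0,0,0],
    [1,0.076,-0.383,0,0,0,0],
    [1,0.089,-0.446,0,0,0,0],
    [1,0.101,-0.51,0,0,0,0],
    [1,0.114,-0.574,0,0,0,0],
    [1,0.127,-0.638,0,0,0,0],
    [1,0.139,-0.701,0,0,0,0],
    [1,0.152,-0.765,0,0,0,0]
  ]
}}

```text
time_s: 11.42
tcp_pos: [525.2, -72.3, 215.8]
ee_rot: [-3.141, -0.0, 1.768]
force: [0.9, 1.4, 0.4]
finger_gap: -0.5
finger_force: 0.7
```

Request:
{"name": "arm_command", "arguments": {
  "commands": [
    [1,0.006,-0.03,0,0,0,0],
    [1,0.012,-0.06,0,0,0,0],
    [1,0.016,-0.08,0,0,0,0],
    [1,0.02,-0.1,0,0,0,0],
    [1,0.021,-0.108,0,0,0,0],
    [1,0.021,-0.108,0,0,0,0]
  ]
}}

```text
time_s: 12.18
tcp_pos: [529.3, -93.2, 215.9]
ee_rot: [-3.141, 0.0, 1.768]
force: [0.2, 0.3, -0.2]
finger_gap: -0.0
finger_force: 0.0
```

Request:
{"name": "arm_command", "arguments": {
  "commands": [
    [1,0.003,-0.015,0,0,0,0],
    [1,0.006,-0.03,0,0,0,0],
    [1,0.006,-0.03,0,0,0,0],
    [1,0.006,-0.03,0,0,0,0]
  ]
}}

```text
time_s: 12.68
tcp_pos: [530.2, -97.5, 215.7]
ee_rot: [-3.141, -0.005, 1.768]
force: [-0.9, 7.7, 3.3]
finger_gap: -0.2
finger_force: 4.0
```

Request:
{"name": "arm_command", "arguments": {
  "commands": [
    [1,0.002,-0.012,0,0,0,0],
    [1,0.004,-0.02,0,0,0,0],
    [1,0.004,-0.02,0,0,0,0],
    [1,0.004,-0.02,0,0,0,0]
  ]
}}

```text
time_s: 13.18
tcp_pos: [530.5, -98.7, 215.7]
ee_rot: [-3.14, -0.012, 1.767]
force: [-1.6, 18.7, 7.7]
finger_gap: -0.2
finger_force: 9.5
```

Request:
{"name": "arm_command", "arguments": {
  "commands": [
    [1,-0.03,0.15,0,0,0,0],
    [1,-0.06,0.3,0,0,0,0],
    [1,-0.06,0.3,0.3,0,0,0],
    [1,-0.06,0.3,0.6,0,0,0.1],
    [0,-0.06,0.3,0.9,0,0,0.2],
    [-1,-0.06,0.3,0.95,0,0,0.3],
    [-1,-0.06,0.3,0.95,0,0,0.4],
    [-1,-0.06,0.3,0.95,0,0,0.4]
  ]
}}

```text
time_s: 14.18
tcp_pos: [519.3, -43.3, 406.1]
ee_rot: [-3.141, 0.001, 2.395]
force: [-0.0, 0.1, -0.2]
finger_gap: 72.0
finger_force: 0.0
```

Request:
{"name": "arm_command", "arguments": {
  "commands": [
    [-1,0.05,-0.3,0,0,0,0.1],
    [-1,0.1,-0.6,0,0,0,0.2],
    [-1,0.18,-0.89,0,0,0,0.3],
    [-1,0.18,-0.89,0,0,0,0.4],
    [-1,0.18,-0.89,0,0,0,0.5],
    [-1,0.18,-0.89,0,0,0,0.6],
    [-1,0.18,-0.89,0,0,0,0.6],
    [-1,0.18,-0.89,0,0,0,0.6]
  ]
}}

```text
time_s: 15.18
tcp_pos: [555.3, -221.1, 405.5]
ee_rot: [3.141, -0.001, -2.947]
force: [-0.1, -0.3, -0.5]
finger_gap: 85.3
finger_force: 0.0
```

```bash
python3 cap.py w4
```

```text
15.175 [ 555.3 -221.1  405.5] [ 3.1412e+00 -6.0000e-04 -2.9474e+00] [-0.1 -0.3 -0.5] [-0.52  0.25  1.48 -0.    1.41 -2.29]
[[-0.194, -0.947, -0.255, 489.582], [0.981, -0.187, -0.051, -234.127], [0.0, -0.26, 0.966, 375.257], [0.0, 0.0, 0.0, 1.0]] 300.5576916842887
```

View pics/w4.png

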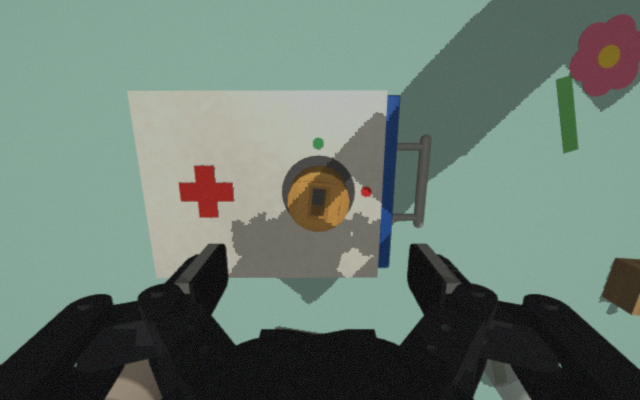

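The drawer is shut (blue front flush at column 392). The lock is at (319,200), with its dark slot at (318,201) slightly turned.

```bash
python3 - <<'E'
from meas import *
ci,P,ok=cloud("w4"); p=cv2.imread("pics/w4.png"); z=P[...,2]
sub=(slice(150,245),slice(270,370))
q=P[sub][(ok&(z>133)&(z<146))[sub]]; print("top",len(q),np.median(q[:,2]),q.mean(0),R(q),cv2.minEnclosingCircle(np.ascontiguousarray(q[:,:2],np.float32)))
g=cv2.cvtColor(p,cv2.COLOR_BGR2GRAY)
print(g[201,300:340]); print(g[180:225,318])
hz=cv2.cvtColor(p,cv2.COLOR_BGR2HSV)
br=cv2.inRange(hz,(8,90,90),(30,255,255)); br[:150]=0;br[245:]=0;br[:,:275]=0;br[:,365:]=0
c=max(cv2.findContours(br,0,1)[0],key=cv2.contourArea); 
for th in(70,85):
  m=(g<th).astype(np.uint8); k=np.zeros_like(m);k[180:225,300:338]=1;m*=k
  n,l,s,ce=cv2.connectedComponentsWithStats(m)
  for i in range(1,n):
    if s[i,4]>40:
        uv=np.argwhere(l==i)[:,::-1]; w=cast(ci,uv,140)[:,:2]; r=R(w); C=np.cov(w.T); ev=np.linalg.eigh(C)[1][:,1]
        print(th,s[i],ce[i],"mouth",w.mean(0).round(1),r,"pca",np.degrees(np.arctan2(ev[1],ev[0]))%180)
cv2.imwrite("pics/c4.png",cv2.resize(p[165:240,275:365],None,fx=7,fy=7,interpolation=cv2.INTER_CUBIC))
E
```

```text
top 2674 139.81262309093012 [ 553.89823747 -220.5800219   139.67608652] ((554.717529296875, -220.38697814941406), (51.06012725830078, 50.640254974365234), 47.95564270019531) ((555.27978515625, -220.44375610351562), 26.00975799560547)
[ 88  90  90  89  88  88  91  87  79  75  74  68  50  47  47  49  44  42
  48  46  46  47  49  47  55  70  77  79  80  81  86  91  99 113 133 138
 137 139 138 136]
[80 77 75 88 85 85 78 76 67 49 46 49 43 46 48 45 46 44 50 46 47 48 46 44
 46 52 56 50 56 52 51 57 52 51 54 70 91 95 90 84 81 83 87 86 84]
70 [310 188  17  28 379] [317.70712401 201.16094987] mouth [ 554. -221.] ((554.440185546875, -221.14341735839844), (23.201520919799805, 12.300591468811035), 4.700136661529541) pca 2.624802500555745
85 [304 180  34  42 769] [317.96488947 199.41092328] mouth [ 552.5 -221.1] ((552.6387939453125, -221.43179321289062), (20.513212203979492, 38.82044219970703), 81.21649169921875) pca 172.77327363940654
```

View pics/c4.png

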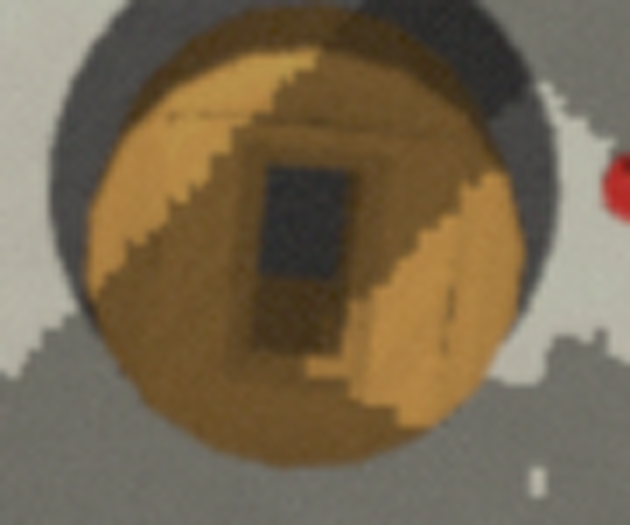

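Request:
{"name": "arm_command", "arguments": {
  "commands": [
    [-1,0.05,0.3,0,0,0,-0.04],
    [-1,0.1,0.6,0,0,0,-0.04],
    [-1,0.1,0.9,0,0,0,-0.04],
    [-1,0.1,0.9,0,0,0,-0.04]
  ]
}}

```text
time_s: 15.72
tcp_pos: [575.1, -37.0, 405.9]
ee_rot: [3.141, -0.0, -3.002]
force: [0.5, -0.5, -0.2]
finger_gap: 85.3
finger_force: 0.0
```

Request:
{"name": "arm_command", "arguments": {
  "commands": [
    [-1,0.05,0.3,0,0,0,0],
    [-1,0.1,0.6,0,0,0,0],
    [-1,0.1,0.9,0,0,0,0],
    [-1,0.1,0.9,0,0,0,0]
  ]
}}

```text
time_s: 16.23
tcp_pos: [595.2, 141.9, 405.7]
ee_rot: [3.141, 0.0, -3.003]
force: [-0.5, 0.1, 1.0]
finger_gap: 85.5
finger_force: 0.0
```

Request:
{"name": "arm_command", "arguments": {
  "commands": [
    [-1,0.05,0.22,0,0,0,0],
    [-1,0.1,0.445,0,0,0,0],
    [-1,0.1,0.445,0,0,0,0],
    [-1,0.1,0.445,0,0,0,0],
    [-1,0.1,0.445,0,0,0,0]
  ]
}}

```text
time_s: 16.85
tcp_pos: [615.6, 226.0, 405.8]
ee_rot: [-3.141, -0.0, -3.009]
force: [-0.8, 0.3, -0.1]
finger_gap: 85.1
finger_force: 0.0
```

```bash
python3 cap.py w5; python3 - <<'E'
from meas import *
ci,P,ok=cloud("w5"); p=cv2.imread("pics/w5.png"); z=P[...,2]
roi=np.zeros(z.shape,bool); roi[60:245,225:405]=1
for lo,hi,nm in((68,82,"bar"),(37,47,"stand")):
    q=P[roi&ok&(z>lo)&(z<hi)]; print(nm,len(q),np.median(q[:,2]),q.mean(0),R(q))
E
```

```text
16.85 [615.6 226.  405.8] [-3.1409e+00 -4.0000e-04 -3.0094e+00] [-0.8  0.3 -0.1] [ 0.22  0.38  1.32 -0.    1.44 -1.48]
[[-0.133, -0.957, -0.258, 549.227], [0.991, -0.128, -0.034, 216.995], [-0.001, -0.26, 0.966, 375.603], [0.0, 0.0, 0.0, 1.0]] 300.5576916842887
bar 1073 75.26070286426932 [616.09028864 227.84029786  75.13452074] ((617.9979858398438, 228.3668975830078), (82.5541763305664, 13.63707160949707), 7.411489486694336)
stand 1558 42.70017487989293 [616.78794502 229.67864206  42.93258165] ((613.7083740234375, 263.5449523925781), (60.35647964477539, 121.12322235107422), 7.694453239440918)
```

Request:
{"name": "arm_command", "arguments": {
  "commands": [
    [-1,0.009,0.01,0,0,0,0],
    [-1,0.009,0.01,-0.3,0,0,0],
    [-1,0.009,0.01,-0.6,0,0,0],
    [-1,0.009,0.01,-0.8,0,0,0],
    [-1,0.009,0.01,-0.924,0,0,0],
    [-1,0.009,0.01,-0.924,0,0,0],
    [-1,0.009,0.01,-0.924,0,0,0]
  ]
}}

```text
time_s: 17.77
tcp_pos: [618.0, 229.9, 222.6]
ee_rot: [3.141, 0.003, -3.007]
force: [-0.2, -0.6, 0.3]
finger_gap: 85.4
finger_force: 0.0
```

Request:
{"name": "arm_command", "arguments": {
  "commands": [
    [0,0,0,0,0,0,0],
    [0.5,0,0,0,0,0,0],
    [1,0,0,0,0,0,0],
    [1,0,0,0,0,0,0],
    [1,0,0,0,0,0,0],
    [1,0,0,0,0,0,0],
    [1,0,0,0,0,0,0],
    [1,0,0,0,0,0,0]
  ],
  "newtons": 60
}}

```text
time_s: 18.77
tcp_pos: [617.3, 229.7, 221.5]
ee_rot: [-3.141, 0.001, -3.007]
force: [-0.3, -2.0, 4.1]
finger_gap: 13.2
finger_force: 58.9
```

Request:
{"name": "arm_command", "arguments": {
  "commands": [
    [1,0,0,0.2,0,0,0],
    [1,0,0,0.4,0,0,0],
    [1,0,0,0.7,0,0,0],
    [1,0,0,0.92,0,0,0],
    [1,0,0,0.92,0,0,0],
    [1,0,0,0.92,0,0,0]
  ]
}}

```text
time_s: 19.52
tcp_pos: [616.6, 230.0, 403.3]
ee_rot: [3.141, -0.003, -3.007]
force: [0.0, -0.2, -1.2]
finger_gap: 12.9
finger_force: 59.8
```

Request:
{"name": "arm_command", "arguments": {
  "commands": [
    [1,-0.05,-0.25,0,0,0,-0.011],
    [1,-0.1,-0.5,0,0,0,-0.011],
    [1,-0.1,-0.75,0,0,0,-0.011],
    [1,-0.1,-0.75,0,0,0,-0.011]
  ]
}}

```text
time_s: 20.02
tcp_pos: [596.4, 76.7, 401.7]
ee_rot: [3.141, -0.006, -3.029]
force: [1.0, 0.9, -0.4]
finger_gap: 13.0
finger_force: 59.8
```

Request:
{"name": "arm_command", "arguments": {
  "commands": [
    [1,-0.05,-0.25,0,0,0,0],
    [1,-0.1,-0.5,0,0,0,0],
    [1,-0.1,-0.75,0,0,0,0],
    [1,-0.1,-0.75,0,0,0,0]
  ]
}}

```text
time_s: 20.52
tcp_pos: [576.8, -72.3, 402.6]
ee_rot: [3.14, -0.004, -3.028]
force: [-0.6, 0.9, -0.2]
finger_gap: 13.0
finger_force: 59.8
```

Request:
{"name": "arm_command", "arguments": {
  "commands": [
    [1,-0.05,-0.25,0,0,0,0],
    [1,-0.1,-0.5,0,0,0,0],
    [1,-0.112,-0.743,0,0,0,0],
    [1,-0.112,-0.743,0,0,0,0],
    [1,-0.112,-0.743,0,0,0,0],
    [1,-0.112,-0.743,0,0,0,0]
  ]
}}

```text
time_s: 21.28
tcp_pos: [555.1, -216.9, 404.3]
ee_rot: [3.14, -0.001, -3.022]
force: [0.6, 0.3, -0.5]
finger_gap: 13.4
finger_force: 59.8
```

```bash
python3 cap.py w6; python3 - <<'E'
from meas import *
ci,P,ok=cloud("w6"); p=cv2.imread("pics/w6.png"); z=P[...,2]
hz=cv2.cvtColor(p,cv2.COLOR_BGR2HSV)
red=((hz[...,0]<8)|(hz[...,0]>172))&(hz[...,1]>120)
roi=np.zeros(z.shape,bool); roi[100:330,225:405]=1
q=P[roi&ok&red&(z>220)&(z<290)]; print("bar",len(q),np.percentile(q[:,2],[5,50,95])); 
t=q[abs(q[:,2]-np.percentile(q[:,2],80))<4]; print(t.mean(0),R(t))
roi[:]=0;roi[60:330,200:430]=1
q=P[roi&ok&(z>134)&(z<145)]; print("lock",len(q),q.mean(0),cv2.minEnclosingCircle(np.ascontiguousarray(q[:,:2],np.float32)))
E
```

```text
21.275 [ 555.1 -216.9  404.3] [ 3.1400e+00 -1.0000e-03 -3.0219e+00] [ 0.6  0.3 -0.5] [-0.52  0.25  1.49  0.    1.4  -2.21]
[[-0.12, -0.959, -0.257, 488.605], [0.993, -0.116, -0.033, -224.961], [0.001, -0.259, 0.966, 374.109], [0.0, 0.0, 0.0, 1.0]] 300.5576916842887
bar 4747 [255.5405248  257.97797166 259.24438869]
[ 544.89182584 -217.99687184  257.94872295] ((547.6691284179688, -217.77822875976562), (68.12728881835938, 13.72512435913086), 6.813105583190918)
lock 1302 [ 550.84565937 -225.57531867  139.64591029] ((555.0839233398438, -220.4021759033203), 25.876834869384766)
```

View pics/w6.png

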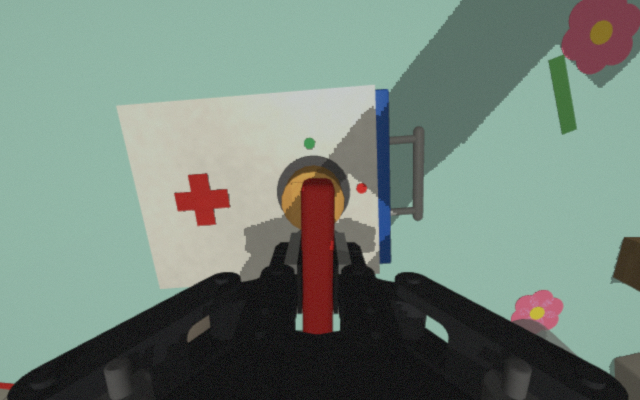

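Request:
{"name": "arm_command", "arguments": {
  "commands": [
    [1,0,-0.014,-0.1,0,0,0],
    [1,0,-0.014,-0.2,0,0,0],
    [1,0,-0.014,-0.2,0,0,0],
    [1,0,-0.014,-0.2,0,0,0],
    [1,0,-0.014,-0.2,0,0,0],
    [1,0,-0.014,-0.2,0,0,0]
  ]
}}

```text
time_s: 22.08
tcp_pos: [555.0, -221.6, 366.1]
ee_rot: [-3.141, 0.001, -3.024]
force: [-0.0, -0.3, -1.0]
finger_gap: 12.8
finger_force: 59.8
```

Request:
{"name": "arm_command", "arguments": {
  "commands": [
    [1,0,0.008,-0.03,0,0,0],
    [1,0,0.008,-0.05,0,0,0],
    [1,0,0.008,-0.05,0,0,0],
    [1,0,0.008,-0.05,0,0,0]
  ]
}}

```text
time_s: 22.58
tcp_pos: [554.7, -220.0, 355.0]
ee_rot: [3.141, -0.0, -3.024]
force: [0.1, 0.4, -1.6]
finger_gap: 13.1
finger_force: 59.8
```

```bash
python3 - <<'E'
from bench import bot
import time
for i in range(3):
    o=bot.observe(); print(o["time_s"],o["tcp_pos"].round(2),o["ee_rot"].round(4),o["force"].round(1)); bot.capture("top")
E
```

```text
22.575 [ 554.73 -219.96  354.98] [ 3.1415e+00 -1.0000e-04 -3.0244e+00] [ 0.1  0.4 -1.6]
22.625 [ 554.79 -219.97  355.12] [-3.1415e+00  1.0000e-04 -3.0243e+00] [ 0.1 -1.1 -0.4]
22.675 [ 554.81 -219.99  355.18] [-3.1414e+00  2.0000e-04 -3.0243e+00] [-1.1 -0.  -1.1]
```

Request:
{"name": "arm_command", "arguments": {
  "commands": [
    [1,0,0,-0.015,0,0,0],
    [1,0,0,-0.03,0,0,0],
    [1,0,0,-0.045,0,0,0],
    [1,0,0,-0.06,0,0,0],
    [1,0,0,-0.06,0,0,0]
  ]
}}

```text
time_s: 23.35
tcp_pos: [554.6, -219.8, 342.6]
ee_rot: [3.141, -0.001, -3.024]
force: [0.1, -0.6, -0.8]
finger_gap: 13.1
finger_force: 59.8
```

Already 12 mm in with no contact force, so I continue.

Request:
{"name": "arm_command", "arguments": {
  "commands": [
    [1,0,0,-0.02,0,0,0],
    [1,0,0,-0.04,0,0,0],
    [1,0,0,-0.06,0,0,0],
    [1,0,0,-0.08,0,0,0],
    [1,0,0,-0.095,0,0,0],
    [1,0,0,-0.11,0,0,0],
    [1,0,0,-0.12,0,0,0],
    [1,0,0,-0.12,0,0,0]
  ]
}}

```text
time_s: 24.35
tcp_pos: [554.8, -219.9, 319.6]
ee_rot: [-3.141, 0.0, -3.024]
force: [-1.9, 0.3, 2.6]
finger_gap: 12.5
finger_force: 60.2
```

Request:
{"name": "arm_command", "arguments": {
  "commands": [
    [1,0,0,0,0,0,-0.08],
    [1,0,0,0,0,0,-0.16],
    [1,0,0,0,0,0,-0.24],
    [1,0,0,0,0,0,-0.32],
    [1,0,0,0,0,0,-0.4],
    [1,0,0,0,0,0,-0.48],
    [1,0,0,0,0,0,-0.56],
    [1,0,0,0,0,0,-0.64],
    [1,0,0,0,0,0,-0.72],
    [1,0,0,0,0,0,-0.8],
    [1,0,0,0,0,0,-0.8]
  ],
  "newtons": 90
}}

```text
time_s: 25.72
tcp_pos: [555.3, -219.2, 319.6]
ee_rot: [3.139, -0.0, 2.004]
force: [2.0, 3.7, 2.5]
finger_gap: 12.2
finger_force: 90.0
```

Request:
{"name": "arm_command", "arguments": {
  "commands": [
    [1,0,0,0,0,0,-0.05],
    [1,0,0,0,0,0,-0.1],
    [1,0,0,0,0,0,-0.14],
    [1,0,0,0,0,0,-0.17],
    [1,0,0,0,0,0,-0.18],
    [1,0,0,0,0,0,-0.18],
    [1,0,0,0,0,0,-0.18]
  ]
}}

```text
time_s: 26.6
tcp_pos: [555.6, -219.2, 319.7]
ee_rot: [3.138, -0.001, 1.722]
force: [3.3, 5.2, 1.9]
finger_gap: 12.5
finger_force: 90.0
```

```bash
python3 -c "
from bench import bot
o=bot.observe();print(o['ee_rot'],o['wrist_torque'],o['force'],o['joint_positions'])"
```

```text
[ 3.13818294e+00 -9.86542397e-04  1.72204160e+00] [ 0.82425759 -0.57146165  0.00540169] [3.28333989 5.23962705 1.86336783] [-0.52133434  0.33198809  1.56801375  0.00306245  1.23953974 -0.67357097]
```

Request:
{"name": "arm_command", "arguments": {
  "commands": [
    [1,0,0,0,0,0,-0.03],
    [1,0,0,0,0,0,-0.06],
    [1,0,0,0,0,0,-0.08],
    [1,0,0,0,0,0,-0.08],
    [1,0,0,0,0,0,-0.08]
  ]
}}

```text
time_s: 27.22
tcp_pos: [555.7, -219.2, 319.7]
ee_rot: [3.138, -0.001, 1.597]
force: [4.1, 4.7, 0.7]
finger_gap: 12.5
finger_force: 89.9
```

```bash
python3 -c "
from bench import bot
o=bot.observe();print(o['ee_rot'],o['wrist_torque'],o['force'],o['joint_positions'])"
```

```text
[ 3.13790520e+00 -1.29363113e-03  1.59653926e+00] [ 0.84893197 -0.6826242   0.06426736] [4.06362241 4.68181849 0.7471649 ] [-0.52119556  0.33207839  1.56791597  0.00319689  1.23912311 -0.54797336]
```

Request:
{"name": "arm_command", "arguments": {
  "commands": [
    [1,0,0,0,0,0,-0.03],
    [1,0,0,0,0,0,-0.06],
    [1,0,0,0,0,0,-0.06],
    [1,0,0,0,0,0,-0.06]
  ]
}}

```text
time_s: 27.72
tcp_pos: [555.9, -219.0, 319.7]
ee_rot: [3.138, -0.001, 1.506]
force: [3.9, 3.8, 0.6]
finger_gap: 12.7
finger_force: 90.9
```

```bash
python3 -c "
from bench import bot
o=bot.observe();print(o['ee_rot'],o['wrist_torque'],o['force'],o['joint_positions'])"
```

```text
[ 3.13799863e+00 -8.50653231e-04  1.50593066e+00] [ 0.79493117 -0.72342416  1.11218516] [3.85990001 3.83425311 0.63336555] [-0.52063174  0.33218098  1.56782682  0.00248128  1.23873304 -0.45657007]
```

Request:
{"name": "arm_command", "arguments": {
  "commands": [
    [1,0,0,0,0,0,0.06],
    [1,0,0,-0.005,0,0,0.09],
    [1,0,0,-0.005,0,0,0.09],
    [1,0,0,-0.005,0,0,0.09],
    [-0.3,0,0,-0.005,0,0,0.09],
    [-0.3,0,0,-0.005,0,0,0.09],
    [-0.3,0,0,-0.005,0,0,0.09],
    [-0.3,0,0,0.2,0,0,0.09],
    [-0.3,0,0,0.4,0,0,0.09],
    [-0.3,0,0,0.5,0,0,0.09],
    [-0.3,0,0,0.5,0,0,0.09]
  ]
}}

```text
time_s: 29.1
tcp_pos: [555.1, -220.4, 421.3]
ee_rot: [3.138, 0.003, 1.641]
force: [0.7, 0.3, -0.8]
finger_gap: 55.3
finger_force: 0.0
```

```bash
python3 cap.py w7; python3 - <<'E'
from meas import *
ci,P,ok=cloud("w7"); p=cv2.imread("pics/w7.png"); z=P[...,2]
hz=cv2.cvtColor(p,cv2.COLOR_BGR2HSV)
red=((hz[...,0]<8)|(hz[...,0]>172))&(hz[...,1]>120)
roi=np.zeros(z.shape,bool); roi[60:330,200:440]=1
q=P[roi&ok&red&(z>150)]; t=q[abs(q[:,2]-np.median(q[:,2]))<4]; print("bar z",np.median(q[:,2]),t.mean(0),R(t))
# plane tilt
A=np.c_[t[:,:2]-t[:,:2].mean(0),np.ones(len(t))]; print(np.linalg.lstsq(A,t[:,2],rcond=None)[0])
E
```

```text
29.1 [ 555.1 -220.4  421.3] [3.1378e+00 2.9000e-03 1.6411e+00] [ 0.7  0.3 -0.8] [-0.52  0.24  1.47 -0.    1.43 -0.59]
[[0.997, -0.068, -0.023, 549.457], [0.071, 0.962, 0.262, -155.248], [0.004, -0.263, 0.965, 390.858], [0.0, 0.0, 0.0, 1.0]] 300.5576916842887
bar z 173.31081015747577 [ 554.83104064 -218.0612493   173.25525455] ((554.957275390625, -220.96531677246094), (13.462505340576172, 82.1423568725586), 4.456700325012207)
[ 2.44000720e-02 -2.88443120e-03  1.73255255e+02]
```

View pics/w7.png

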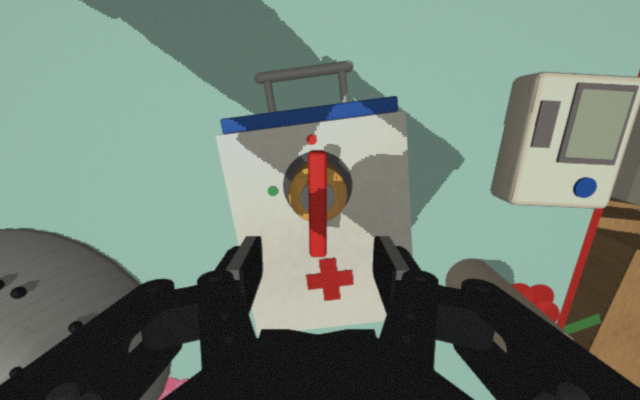

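The key is seated: bar top is 173 mm, so the origin sits about 36 mm below the mouth. The bar is at 94.5° against the cabinet axis at 101°, which with the slot's play puts the lock at its stop. The drawer front is flush (220–398, 97–132) and the gripper is clear.

```bash
python3 -c "
from bench import bot
print(bot.finish_job())"
```

```text
the job is handed in; nothing more can be done
None
```

The job is handed in, with no verdict returned: the case went in flat with its tab towards the handle, the drawer is shut, and the key is seated and turned clockwise to the stop; I couldn't see the case again once the drawer closed.

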